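Start the gearbox filler plug square with the T-key

TASK

Take the orange-handled T-key from the rack, set it square over the brass head of the filler plug on the gearbox cover, pushed fully down on it, and only then turn the plug clockwise until its yellow mark lines up with the yellow line on the cover. Then put the key back upright in its pocket in the rack, and leave the other loose things where they are.

Things in the scene. Friction and masses are not known exactly. Their poses are not given: they have to be found in the camera images.
- key: orange-handled T-key, 132 mm long, 0.2 to 0.45 kg, upright in one of the two rack pockets. Origin: centre of its socket's open underside; z runs up the 14 mm shaft to the handle. The steel socket, rounded, 34 to 42 mm across and 31 mm tall, has a square hole 22 mm wide, sides parallel to x and y, open at the underside, 23 mm deep.
- key_grip (a point): centre of the key's orange crossbar handle, 116 mm above the key's origin, axes as the key's: 90 mm along x, 20 mm along y (flat faces to pinch), 32 mm tall.
- plug (a joint): turn of the filler plug, rad: grows clockwise (seen from the handle of a key set on it), 0 when its yellow mark meets the yellow line on the cover; starts 0.8 to 1.3 rad short of that (negative), can overshoot to +0.8, stays where it is left, takes about 0.15 N m to turn, goes in 0.5 mm per rad.
- plug_seat (a point): centre of the upper face of the plug's red flange (68 mm across, 6 mm thick), where the socket's underside comes to rest. z points out along the plug's axis, leaning 15 degrees from vertical towards the cover's -x side. x points to the yellow mark on the flange and turns with the plug.
- plug_head (a point): centre of the top of the plug's brass square head, 19 mm above plug_seat, same axes. The head is 20 mm wide, sides parallel to x and y, its top 5 mm tapering to 14 mm. The key fits in four ways, a quarter turn apart, with about 6 degrees of play either way.
- cover: aluminium gearbox cover fixed to the bench, 200 x 180 mm at its foot, its -x side facing the robot within its yaw; origin centre of its underside. A sloping round boss (100 mm across, its top's centre 72 mm up) carries the plug; a yellow line on the boss, beside the flange on the +x (uphill) side, is the mark to turn to.
- rack: black block 80 x 220 mm, 45 mm tall, fixed to the bench, origin centre of its underside, with two round pockets 48 mm wide and 25 mm deep at y = -65 mm and +65 mm. One holds the orange key, the other the blue one.
- pocket_a (a point): centre of the floor of the rack's pocket at its y = -65 mm, 20 mm above the bench; z up. The key stands with its origin here or at pocket_b.
- pocket_b (a point): centre of the floor of the rack's pocket at its y = +65 mm, 20 mm above the bench; z up.
- small_key: blue-handled T-key in the other pocket, same outer shape as the orange one, socket too small for the plug: leave alone. Origin centre of its underside.
- screwdriver: red-handled screwdriver lying between the cover and the rack, origin centre of its underside; leave alone.
- filter: blue upright oil filter can, 76 mm across, 90 mm tall, beyond the work; leave alone.
- spray: white and red upright spray can, 54 mm across, 170 mm tall, far left; leave alone.
- wrench: wrench lying near left; leave alone.
- jar: upright jar, 60 mm across, 70 mm tall, far right; leave alone.
- bearing: steel bearing ring, 62 mm across, 18 mm tall, lying near right; leave alone.
Things that resemble listed ones, but are neither listed nor needed, are in the scene too. Leave any green or white look-alike of the key alone.

How it is judged:
On the way, in this order (a step that is already met when the one before it is completed fails the run):
1. the orange key stands fully down on the plug's head and square to its axis, the plug not yet turned (distance between key and plug_seat below 0.005 m and angle between the z axis of key and the z axis of plug_seat, either way round below 0.12 rad and value of joint plug below -0.6 rad), for 0.2 s.
2. the plug is turned with the seated key until the marks line up (distance between key and plug_seat below 0.005 m and angle between the z axis of key and the z axis of plug_seat, either way round below 0.12 rad and value of joint plug between -0.2 and 0.2 rad), for 0.1 s.
At the end, for the whole second after the job is handed in: the plug's yellow mark is within 0.2 rad (11 degrees) of the yellow line, and the orange key stands at rest in a rack pocket, its underside's centre within 9 mm of the centre of the pocket's floor and upright within 0.12 rad (value of joint plug between -0.2 and 0.2 rad and ((distance between key and pocket_a below 0.009 m and angle between key's own z axis and vertical below 0.12 rad) or (distance between key and pocket_b below 0.009 m and angle between key's own z axis and vertical below 0.12 rad)) and linear speed of key below 0.02 m/s); the robot touches nothing.
It fails at once if the plug is driven round while the orange key is not fully down on it (within 6 mm) or not square to it (within 0.15 rad) (value of joint plug between -0.6 and -0.2 rad and velocity of joint plug above 0.1 rad/s and (distance between key and plug_seat above 0.006 m or angle between the z axis of key and the z axis of plug_seat, either way round above 0.15 rad)).
It fails at once if another loose thing is moved by more than 30 mm (distance of any of small_key, screwdriver, filter, spray, wrench, jar, bearing from where it was at the start of the episode above 0.03 m).
It also fails if it takes over 61 s, if anything falls off the work surface, if the arm or the gripper's body presses on something with over 40 N, if the wrist force passes 120 N, or if a joint passes its speed limit or range.

ROBOT

A 6-joint arm with a two-finger parallel gripper is mounted at the origin on the work surface. World frame = base frame: x ahead of the robot, y to its left, z up, the work surface at z = 0. Lengths are in m, angles in rad, forces in N, time in s.
With the tool pointing down it reaches from about 0.375 to 0.9 m from the base axis. Payload 3.1 kg.
Tool frame: the origin (TCP) lies between the finger pads; the fingertips stand 8 mm ahead of it and the grasp point (between the pads) lies 11 mm behind it; z points along the fingers, y is the line along which they close (so a half turn about z gives the same grasp; the last joint's range is limited). The gripper opens to 85 mm and grips with 20 to 120 N. Pads are 22 mm wide; open, the fingers measure 114 mm over their backs; the gripper's body (76 mm by 85 mm) begins 54 mm behind the grasp point. The pads swing forward as they close: fully open they stand 13 mm farther back than shut.
Start: joints at [0.984, 0.527, 1.433, -0, 1.181, -0.178], TCP at [0.248, 0.573, 0.239] pointing down, gripper open.
Joint ranges: [-3.08, 3.08], [-0.75, 2.2], [0.22, 2.44], [-1.43, 4.57], [0, 2.65], [-2.85, 2.85]. Speed limits (rad/s): [2.79, 2.79, 3.14, 3.14, 3.14, 3.14].

INTERFACE

Orientations are given as a unit quaternion [x, y, z, w].
In Python, from station import readout, cams, sign_off gives the robot as it stands.
- The arm moves only by the tool send_rows, never from a script. Its argument "commands" is text: rows parted by semicolons, each of 5 numbers parted by spaces: the finger opening in mm, from 0 to 85.4, then the shift along the tool's x, y, z each as a share of 0.02 m, from -1 to 1, then the turn about the tool's z as a share of 4 degrees, from -1 to 1. In form: grip dx dy dz spin; .... A call has 1 to 20 rows; each row shifts and turns the commanded pose from where the row before left it, along the tool's axes as they then stand; what a row does not reach is not made up. A row lasts 1/12 s, in which the tool goes at most 41.7 mm and 7.16 degrees, less where a joint would pass 70% of its speed; a pose out of reach is approached as far as the arm can. A call with a number of a shift or a turn outside -1 to 1 is refused whole. A call with a gripper value outside its range is refused whole. The fingers move at their own pace and stop on an object; "grip_force" is the grip in N (left out, the last holds). Time passes only in rows, so rows that do not move let the fingers close. It gives the time, the measured TCP pose, the force, the opening and the grip force at its end, in the units of the state.
- readout.sense(): the state, without advancing time (a new reading comes with each control period).
- cams.snapshot(name): name is "scene" or "top" or "wrist"; returns a dict with "pixels" (400x640x3 uint8, red, green, blue), "intrinsics" (3x3 intrinsics, pixels), "eye" and "rotation" of the camera in the world. Camera axes: x right, y down, z forward; pixel columns grow to the right and rows downward; lengths in m; the calibration is good to about 2 mm. The wrist camera is an equidistant fisheye: a pixel r from the principal point sees the ray r / f radians off the axis. A picture is of the moment at which its call begins. There is no depth.
- sign_off(): hands the job in; it is judged then, once.
The state is a dict: "t": time; "q": joint angles; "qd": joint speeds; "tau": joint torques, N m; "tcp_pos": TCP position; "tool_rot": TCP orientation; "force": force on the tool from outside, world axes, zero at the start; "ft_torque": the same for the moment, N m; "finger_gap": opening from 0.0 (shut) to 1.0 (fully open); "gripper_force": force on a finger pad.
Only numpy, scipy, OpenCV 4.12 (cv2) and the standard library are available. Lean on these libraries where they do the work, as an engineer would, in place of code of your own. Each camera call takes 0.05 s, during which the arm holds its last target. There are 200 camera calls.

## Working session

There is one attempt and no reset: what is moved stays moved. The work goes in short steps, Python scripts to look and compute and a tool call to move; the robot and the scene stay as the last step left them, time stands still between calls to the robot, and variables do not carry over. Pictures are saved under pics/ and viewed, at most 10 in all, crops included, and the job is handed in when it is done.

Besides the shell and the picture viewer there is one more tool, called as a command line: name --argument value ..., lists and objects as JSON in quotes. send_rows: Moves the arm, as the interface text tells. Its arguments: {"type":"object","properties":{"commands":{"type":"string"},"grip_force":{"type":"number"}},"required":["commands"]}

```bash
mkdir -p pics; ls
python3 - <<'E'
from station import readout,cams
import cv2
print(readout.sense())
for n in ["scene","top","wrist"]:
    s=cams.snapshot(n); cv2.imwrite(f"pics/{n}0.png",s["pixels"][:,:,::-1])
    print(n,s["intrinsics"].tolist(),s["eye"],s["rotation"].tolist() if hasattr(s["rotation"],'tolist') else s["rotation"])
E
```

```text
pics
{'t': 0.0, 'q': array([ 9.83493766e-01,  5.28443487e-01,  1.43385965e+00,  4.11194228e-05,
        1.18139101e+00, -1.78496781e-01]), 'qd': array([ 0.00091718,  0.00172542, -0.00090583,  0.00069684, -0.00057764,
        0.00119451]), 'tau': array([-5.49194738e-04, -4.42350698e+01, -1.78018320e+01, -2.51341407e-04,
        8.57577834e-03,  7.52658480e-06]), 'tcp_pos': array([0.24802923, 0.57294705, 0.23836109]), 'tool_rot': array([ 2.02990067e-01,  9.79180233e-01, -9.67556209e-04, -4.10207763e-04]), 'force': array([ 0.09348051, -0.10150766, -0.89626735]), 'ft_torque': array([ 0.01683191, -0.00782501, -0.0117568 ]), 'gripper_force': 0.0, 'finger_gap': 0.999034901847754}
scene [[457.87414663046036, 0.0, 313.1304322961722], [0.0, 457.87414663046036, 192.14503725408258], [0.0, 0.0, 1.0]] [ 1.38245469 -0.35221777  1.00517288] [0.7712905429504586, 0.5056283912474342, -0.20950310948745035, -0.32489886954990715]
top [[378.2207571324551, 0.0, 315.428357503794], [0.0, 378.2207571324551, 201.24204910590433], [0.0, 0.0, 1.0]] [ 0.34333675 -0.017002    1.04147155] [0.7333158589772036, -0.6718775598365032, 0.07090058152041472, -0.07616759875917813]
wrist [[309.70691628693146, 0.0, 322.62351619875886], [0.0, 309.70691628693146, 200.9086246089763], [0.0, 0.0, 1.0]] [0.1884877  0.59712946 0.37213265] [0.8285072672276134, 0.5446295645406134, 0.07027832989856128, 0.10961433266686707]
```

View pics/scene0.png

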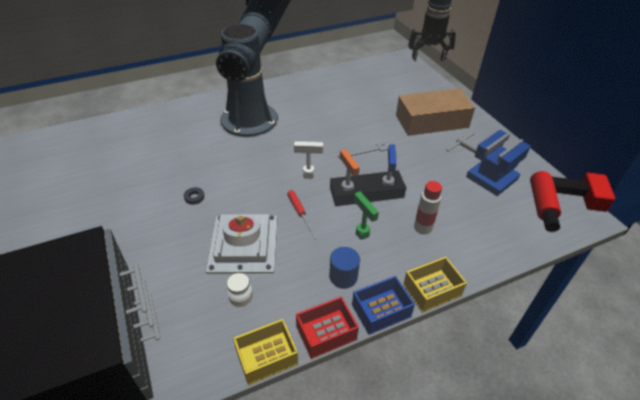

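View pics/top0.png

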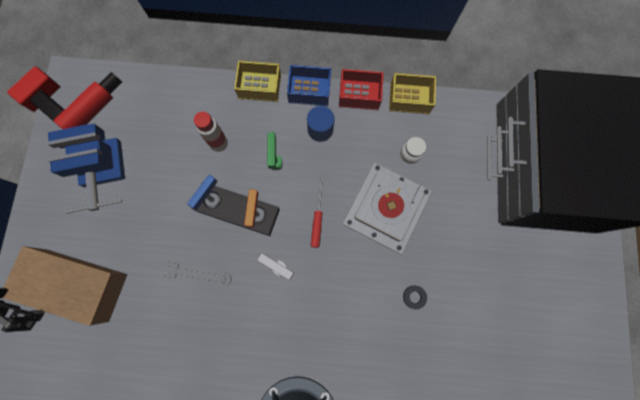

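Scene: orange key at scene (350,162) / top (251,208). It could be confused with blue (202,193), green (272,150) and white (275,266), all in top pixels. I choose orange by its colour and because it stands in the rack. Next is a close crop of the rack and cover.

Run:
```python
import cv2,numpy as np
t=cv2.imread("pics/top0.png");s=cv2.imread("pics/scene0.png")
f=lambda im,x,y,w,h,k:cv2.resize(im[y:y+h,x:x+w],None,fx=k,fy=k,interpolation=cv2.INTER_CUBIC)
a=f(t,185,165,100,75,4);b=f(t,340,160,100,75,4)
c=f(s,320,135,100,75,4);d=f(s,195,195,100,75,4)
cv2.imwrite("pics/c0.png",np.vstack([np.hstack([a,b]),np.hstack([c,d])]))
```

```text
(no output)
```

View pics/c0.png

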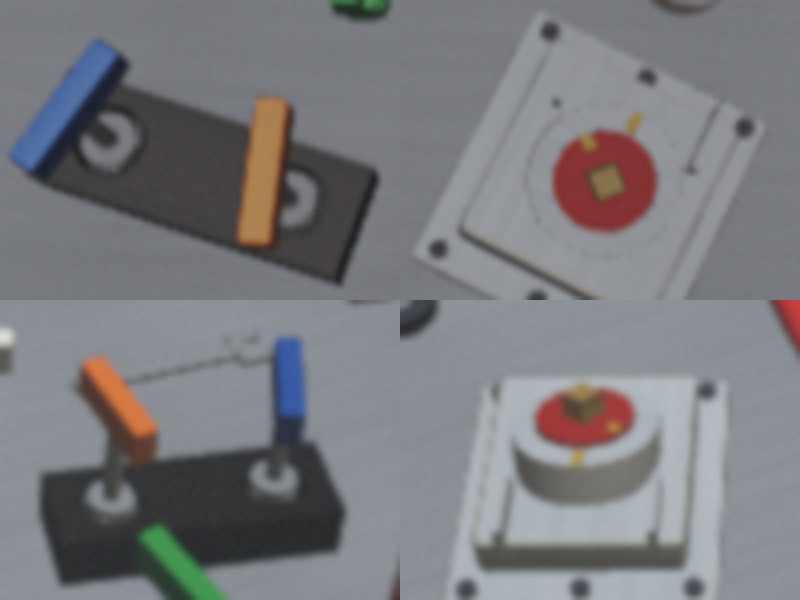

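The crop shows the orange key standing in the right pocket (as seen in the top view), with its handle's top face centred at crop (264,171). The brass head is at (606,182), the flange mark at (590,142) and the cover line at (636,123), so the plug is about 49° short. The key's handle starts nearly across the rack.

```bash
cat > h.py <<'E'
import numpy as np
from scipy.spatial.transform import Rotation as R
K={"scene":(457.874,313.13,192.145),"top":(378.2208,315.428,201.242)}
E={"scene":([1.38245469,-0.35221777,1.00517288],[0.7712905429504586,0.5056283912474342,-0.20950310948745035,-0.32489886954990715]),
"top":([0.34333675,-0.017002,1.04147155],[0.7333158589772036,-0.6718775598365032,0.07090058152041472,-0.07616759875917813])}
def ray(c,u,v):
    f,cx,cy=K[c];d=R.from_quat(E[c][1]).apply([(u-cx)/f,(v-cy)/f,1]);return np.array(E[c][0]),d/np.linalg.norm(d)
def atz(c,u,v,z):
    o,d=ray(c,u,v);return o+d*(z-o[2])/d[2]
def tri(u1,u2):
    o1,d1=ray("top",*u1);o2,d2=ray("scene",*u2)
    s=np.linalg.lstsq(np.c_[d1,-d2],o2-o1,rcond=None)[0];a,b=o1+d1*s[0],o2+d2*s[1];return (a+b)/2,np.linalg.norm(a-b)
cr=lambda c,x0,y0:((c[0]+.5)/4-.5+x0,(c[1]+.5)/4-.5+y0)
TR=lambda x,y:cr((x,y),185,165)
TC=lambda x,y:cr((x-400,y),340,160)
SR=lambda x,y:cr((x,y-300),320,135)
SC=lambda x,y:cr((x-400,y-300),195,195)
E
python3 - <<'E'
from h import *
np.set_printoptions(precision=4,suppress=True)
print("key top tri",tri(TR(264,171),SR(118,395)))
C=[atz("top",*TR(*p),.152) for p in [(258,98),(290,100),(272,245),(238,243)]]
c=np.mean(C,0);d=(C[0]+C[1]-C[2]-C[3])/2;print("handle",c,np.linalg.norm(d),np.degrees(np.arctan2(d[1],d[0])),np.linalg.norm(C[0]-C[1]))
k=[atz("top",*TR(*p),.045) for p in [(378,172),(338,284),(40,180)]]
for p in k:print("rack corner",p)
print(np.linalg.norm(k[0]-k[1]),np.linalg.norm(k[1]-k[2]))
rc=(k[0]+k[2])/2;ry=(k[2]-k[1]);ry/=np.linalg.norm(ry);print("rack c",rc,"yaw y",np.degrees(np.arctan2(ry[1],ry[0])),"pockets",rc-.065*ry,rc+.065*ry)
print("socket ring", atz("top",*TR(298,197),.051))
print("head tri",tri(TC(606,182),SC(582,390)))
print("flange tri",tri(TC(605,181),SC(584,416)))
print("line tri",tri(TC(636,123),SC(577,457)),"mark tri",tri(TC(590,142),SC(614,427)))
cc=[atz("top",*TC(*p),.012) for p in [(550,31),(745,127),(438,248),(647,77)]]
for p in cc:print("hole",p)
e=cc[0]-cc[1];print("cover y dir deg",np.degrees(np.arctan2(e[1],e[0])),"x dir",np.degrees(np.arctan2(*(cc[0]-cc[2])[[1,0]])))
print("cover ctr",(cc[1]+cc[2])/2)
E
```

```text
key top tri (array([0.5025, 0.1512, 0.1511]), np.float64(0.00043225763031919627))
handle [0.5026 0.1509 0.152 ] 0.08881554158626277 -0.3285717863215445 0.019429912527755628
rack corner [0.5275 0.0952 0.045 ]
rack corner [0.4503 0.1135 0.045 ]
rack corner [0.5023 0.3201 0.045 ]
0.07935397240166504 0.21307365031514944
rack c [0.5149 0.2077 0.045 ] yaw y 75.87138754116147 pockets [0.4991 0.1446 0.045 ] [0.5308 0.2707 0.045 ]
socket ring [0.505  0.1457 0.051 ]
head tri (array([ 0.549 , -0.1947,  0.0976]), np.float64(0.0013114858110635226))
flange tri (array([ 0.554 , -0.1974,  0.0778]), np.float64(0.0006210028568788337))
line tri (array([ 0.5928, -0.2139,  0.085 ]), np.float64(0.0003636184773565503)) mark tri (array([ 0.5776, -0.1841,  0.0853]), np.float64(0.0013530484050289827))
hole [ 0.6736 -0.1655  0.012 ]
hole [ 0.6156 -0.3052  0.012 ]
hole [ 0.5115 -0.0971  0.012 ]
hole [ 0.6458 -0.2354  0.012 ]
cover y dir deg 67.46356702031756 x dir -22.888663078700148
cover ctr [ 0.5635 -0.2011  0.012 ]
```

Measurements agree: the key top is at z 0.151, the handle 89 × 19 mm, and the head tilts about 15°. I go above the key, turning the tool so its y is along world y.

send_rows --commands "85 0 0 0 -0.98;85 0 0 0 -0.98;85 0 0 0 -0.98;85 0 0 0 -0.98;85 0 0 0 -0.98;85 0 0 0 -0.98;85 -0.58 -0.96 0 0;85 -0.58 -0.96 0 0;85 -0.58 -0.96 0 0;85 -0.58 -0.96 0 0;85 -0.58 -0.96 0 0;85 -0.58 -0.96 0 0;85 -0.58 -0.96 0 0;85 -0.58 -0.96 0 0;85 -0.58 -0.96 0 0;85 -0.58 -0.96 0 0;85 -0.58 -0.96 0 0;85 -0.58 -0.96 0 0;85 -0.58 -0.96 0 0;85 -0.58 -0.96 0 0" --grip_force 30

```text
t: 1.82
tcp_pos: [0.4115, 0.3039, 0.2391]
tool_rot: [-0.001, 1.0, -0.0, -0.0]
force: [-0.2, 0.6, -0.4]
finger_gap: 0.993
gripper_force: 0.0
```

send_rows --commands "85 -0.58 -0.96 0 0;85 -0.58 -0.96 0 0;85 -0.58 -0.96 0 0;85 -0.58 -0.96 0 0;85 -0.58 -0.96 0 0;85 -0.58 -0.96 0 0;85 -0.58 -0.96 0 0;85 -0.58 -0.96 0 0;85 0 0 0 0;85 0 0 0 0;85 0 0 0 0"

```text
t: 2.73
tcp_pos: [0.5036, 0.1518, 0.239]
tool_rot: [-0.001, 1.0, 0.0, -0.001]
force: [0.4, 0.2, -1.3]
finger_gap: 0.993
gripper_force: 0.0
```

```bash
cat >> h.py <<'E'
def st():
    from station import readout
    s=readout.sense();r=R.from_quat(s["tool_rot"]);x=r.apply([1,0,0]);y=np.degrees(np.arctan2(x[1],x[0]))
    print("t%.2f"%s["t"],"tcp",s["tcp_pos"].round(4),"yaw %.1f"%(y%360),"tilt",r.apply([0,0,1]).round(3),"F",s["force"].round(1),"M",s["ft_torque"].round(2),"gap %.1fmm"%(85.4*s["finger_gap"]),"gf",round(float(s["gripper_force"]),1),"q6 %.2f"%s["q"][5])
    return s,r
def go(x,y,z):
    s,r=st();print("tool shift in rows(20mm)",(r.inv().apply(np.array([x,y,z])-s["tcp_pos"])/.02).round(2))
E
python3 - <<'E'
from h import *
go(.5025,.151,.125)
from station import cams
import cv2
s=cams.snapshot("wrist");print(s["eye"],s["rotation"]);cv2.imwrite("pics/w1.png",s["pixels"][:,:,::-1])
E
```

```text
t2.73 tcp [0.5036 0.1518 0.239 ] yaw 180.1 tilt [-0.001  0.    -1.   ] F [ 0.4  0.2 -1.3] M [-0.07  0.02  0.01] gap 84.8mm gf 0.0 q6 -1.49
tool shift in rows(20mm) [ 0.05 -0.04  5.7 ]
[0.43870739 0.14964846 0.37278548] [0.70041982 0.70188659 0.09146493 0.09165946]
```

View pics/w1.png

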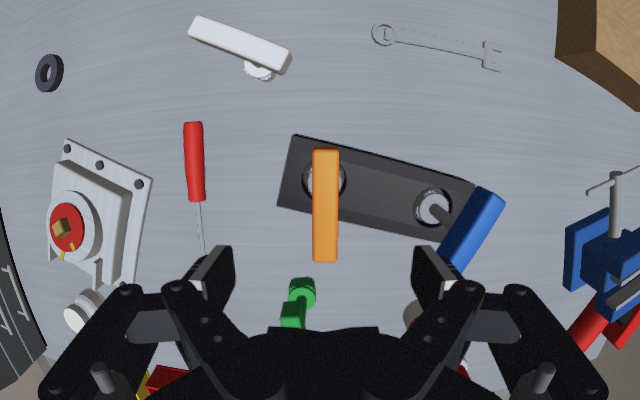

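The wrist view shows the orange handle centred at (325,205) between the pads, and the blue key is clear of the right finger. Descend and grip.

send_rows --commands "85 0.05 -0.04 0.8 0;85 0 0 0.8 0;85 0 0 0.8 0;85 0 0 0.8 0;85 0 0 0.8 0;85 0 0 0.7 0;85 0 0 0.6 0;85 0 0 0.4 0;85 0 0 0 0;0 0 0 0 0;0 0 0 0 0;0 0 0 0 0;0 0 0 0 0;0 0 0 0 0;0 0 0 0 0;0 0 0 0 0;0 0 0 0 0" --grip_force 25

```text
t: 4.2
tcp_pos: [0.5038, 0.1508, 0.1259]
tool_rot: [-0.001, 1.0, 0.0, 0.001]
force: [-0.2, 0.1, 4.0]
finger_gap: 0.23
gripper_force: 26.1
```

```bash
python3 -c "
from h import *
st()"
```

```text
t4.20 tcp [0.5038 0.1508 0.1259] yaw 180.1 tilt [ 0.001  0.    -1.   ] F [-0.2  0.1  4. ] M [ 0.1   0.05 -0.01] gap 19.7mm gf 26.1 q6 -1.49
```

Gripped: the gap is 19.7 mm. The tool cannot tilt, so I pre-tilt the key about 10° in the pads by levering its socket against the pocket wall, then lift.

send_rows --commands "0 0 0 -0.3 0;0 0 0 -0.3 0;0 0.2 0 0 0;0 0.2 0 0 0;0 0.2 0 0 0;0 0.2 0 0 0;0 0.2 0 0 0;0 0.1 0 0 0;0 0 0 0 0;0 0 0 0 0"

```text
t: 5.03
tcp_pos: [0.4813, 0.1509, 0.1374]
tool_rot: [-0.001, 1.0, 0.0, 0.0]
force: [2.8, 2.1, -1.2]
finger_gap: 0.228
gripper_force: 25.4
```

```bash
python3 -c "
from h import *
st()"
```

```text
t5.03 tcp [0.4813 0.1509 0.1374] yaw 180.1 tilt [ 0.  0. -1.] F [ 2.8  2.1 -1.2] M [ 0.42 -0.67 -0.03] gap 19.5mm gf 25.4 q6 -1.49
```

send_rows --commands "0 0 0 -0.4 0;0 0 0 -0.8 0;0 0 0 -1 0;0 0 0 -1 0;0 0 0 -1 0;0 0 0 -1 0;0 0 0 -1 0;0 0 0 0 0;0 0 0 0 0"

```text
t: 5.78
tcp_pos: [0.4799, 0.1504, 0.2612]
tool_rot: [-0.001, 1.0, -0.0, -0.001]
force: [0.1, 0.1, -5.0]
finger_gap: 0.234
gripper_force: 25.3
```

Run:
```python
from h import *
st()
from station import cams
import cv2
s=cams.snapshot("wrist")["pixels"][:,:,::-1];t=cams.snapshot("scene")["pixels"][:,:,::-1]
f=lambda im,x,y,w,h,k:cv2.resize(im[y:y+h,x:x+w],None,fx=k,fy=k,interpolation=cv2.INTER_CUBIC)
cv2.imwrite("pics/p2.png",np.hstack([f(s,200,80,200,300,2),f(t,300,60,100,150,4)]))
```

```text
t5.78 tcp [0.4799 0.1504 0.2612] yaw 180.1 tilt [-0.002 -0.001 -1.   ] F [ 0.1  0.1 -5. ] M [ 0.04  0.08 -0.05] gap 20.0mm gf 25.3 q6 -1.49
```

View pics/p2.png

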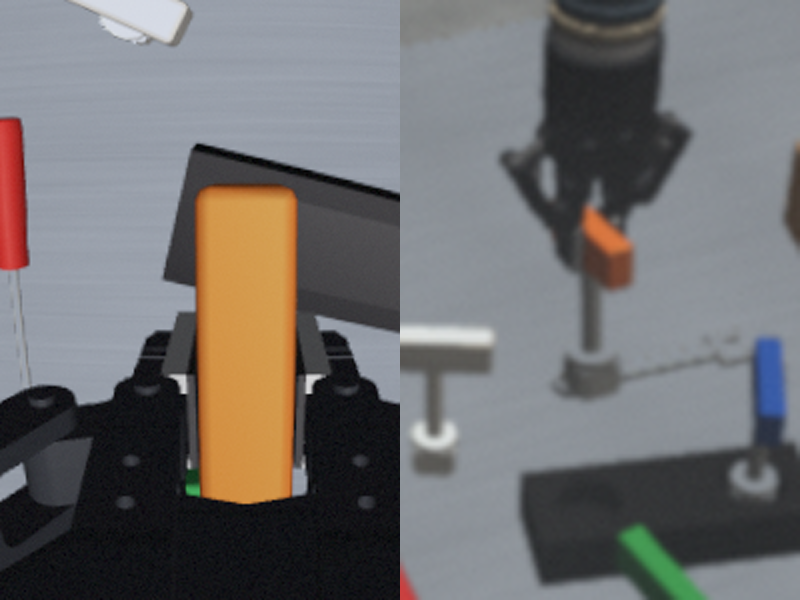

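The wrist half shows the handle between the pads at (247,340). In the scene half the key hangs with its socket underside at about (591,390), but its tilt isn't obvious, so I compute it.

Run:
```python
from h import *
def py(x,y,Y=.1506):
    u,v=cr((x-400,y),300,60);o,d=ray("scene",u,v);return o+d*(Y-o[1])/d[1]
a,b,c=py(591,286),py(591,356),py(591,380)
print(a,b,c)
for p,q in((a,b),(a,c)):
    d=p-q;print(np.degrees(np.arctan2(-d[0],d[2])),np.linalg.norm(d))
# predicted for tilts: grip point = tcp+11mm up
g=np.array([.4799,.1506,.2722])
for th in(0,5,10,15):
    for L in(116,116-31):
        p=g-L/1e3*np.array([-np.sin(np.radians(th)),0,np.cos(np.radians(th))])
        f,cx,cy=K["scene"];w=R.from_quat(E["scene"][1]).inv().apply(p-E["scene"][0]);u=w[0]/w[2]*f+cx;v=w[1]/w[2]*f+cy
        print(th,L,((u-300+.5)*4-.5+400).round(),((v-60+.5)*4-.5).round())
```

```text
[0.48138132 0.1506     0.23384641] [0.48870565 0.1506     0.1768851 ] [0.49131085 0.1506     0.15662449]
7.327131529933552 0.05743027925614172
7.327131529933449 0.07785769183158768
0 116 584.0 371.0
0 85 586.0 338.0
5 116 590.0 379.0
5 85 591.0 343.0
10 116 597.0 386.0
10 85 596.0 348.0
15 116 603.0 392.0
15 85 601.0 352.0
```

send_rows --commands "0 -0.53 -0.93 -0.1 0;0 -0.53 -0.93 -0.1 0;0 -0.53 -0.93 -0.1 0;0 -0.53 -0.93 -0.1 0;0 -0.53 -0.93 -0.1 0;0 -0.53 -0.93 -0.1 0;0 -0.53 -0.93 -0.1 0;0 -0.53 -0.93 -0.1 0;0 -0.53 -0.93 -0.1 0;0 -0.53 -0.93 -0.1 0;0 -0.53 -0.93 -0.1 0;0 -0.53 -0.93 -0.1 0;0 -0.53 -0.93 -0.1 0;0 -0.53 -0.93 -0.1 0;0 -0.53 -0.93 -0.1 0;0 -0.53 -0.93 -0.1 0" --grip_force 30

```text
t: 7.22
tcp_pos: [0.6502, -0.1471, 0.29]
tool_rot: [-0.001, 1.0, 0.001, -0.003]
force: [0.6, 0.3, -3.8]
finger_gap: 0.23
gripper_force: 30.9
```

send_rows --commands "0 0 0 0 -0.95;0 0 0 0 -0.95;0 0 0 0 -0.95;0 0 0 0 -0.95;0 0 0 0 -0.95;0 0 0 0 -0.95;0 0 0 0 -0.95;0 0 0 0 0;0 0 0 0 0;0 0 0 0 0"

```text
t: 8.05
tcp_pos: [0.6507, -0.1464, 0.2916]
tool_rot: [-0.23, 0.973, 0.001, -0.001]
force: [0.3, -0.3, -4.5]
finger_gap: 0.229
gripper_force: 31.0
```

Run:
```python
from h import *
st()
from station import cams
import cv2
w=cams.snapshot("wrist");print(repr(w["eye"]),repr(w["rotation"]));s=w["pixels"][:,:,::-1]
cv2.imwrite("pics/w3full.png",s);cv2.imwrite("pics/w3.png",cv2.resize(s[0:240,180:500],None,fx=2.5,fy=2.5,interpolation=cv2.INTER_CUBIC))
```

```text
t8.05 tcp [ 0.6507 -0.1464  0.2916] yaw 206.6 tilt [-0.003  0.001 -1.   ] F [ 0.3 -0.3 -4.5] M [ 0.03 -0.01  0.06] gap 19.6mm gf 31.0 q6 -2.42
array([ 0.59295116, -0.17782644,  0.42545784]) array([0.52079627, 0.84390166, 0.11012916, 0.066879  ])
```

View pics/w3.png

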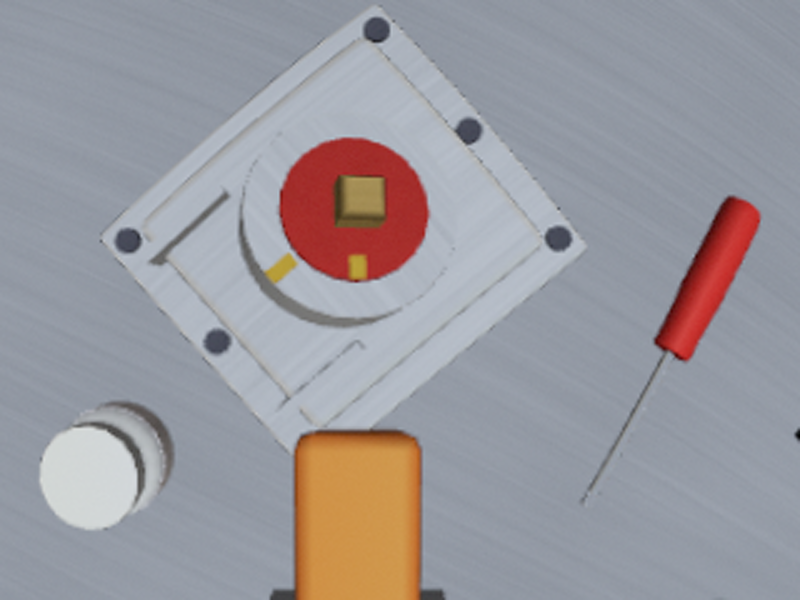

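Clear view: the head top is centred at (364,197) and looks square to the tool. The flange centre is (354,209), the mark (358,267) and the line (281,268); the jar and screwdriver are clear of the path.

```bash
cat >> h.py <<'E'
def wray(u,v,q):
    f,cx,cy=309.707,322.6235,200.9086;dx,dy=u-cx,v-cy;r=np.hypot(dx,dy);th=r/f
    return R.from_quat(q).apply([np.sin(th)*dx/r,np.sin(th)*dy/r,np.cos(th)])
E
python3 - <<'E'
from h import *
np.set_printoptions(precision=4,suppress=True)
eye=np.array([ 0.59295116, -0.17782644,  0.42545784]);q=[0.52079627, 0.84390166, 0.11012916, 0.066879  ]
def r(x,y): return wray((x+.5)/2.5-.5+180,(y+.5)/2.5-.5,q)
def pl(d,p0,n): return eye+d*np.dot(p0-eye,n)/np.dot(d,n)
hz=lambda x,y,z: pl(r(x,y),np.array([0,0,z]),np.array([0,0,1]))
# cover yaw from foot holes
A,B,C,D=hz(376,29,.012),hz(558,237,.012),hz(127,240,.012),None
e=B-A;g=C-A;print("cover edges",np.degrees(np.arctan2(e[1],e[0])),np.linalg.norm(e),np.degrees(np.arctan2(g[1],g[0])),np.linalg.norm(g),"centre",(B+C)/2)
yaw=np.radians(-22.8);ex=np.array([np.cos(yaw),np.sin(yaw),0]);z=-np.sin(np.radians(15))*ex+np.cos(np.radians(15))*np.array([0,0,1]);xp=np.cos(np.radians(15))*ex+np.sin(np.radians(15))*np.array([0,0,1]);yp=np.cross(z,xp)
hz0=hz(364,197,.0968);fl=hz(354,209,.0784)
print("head",hz0,"flange",fl,"axis",z)
seat=fl; print("seat from head",hz0-.019*z)
for n,(a,b),off in(("mark",(358,267),0),("line",(281,268),-.006)):
    p=pl(r(a,b),seat+off*z,z)-seat;print(n,np.hypot(p@xp,p@yp),np.degrees(np.arctan2(p@yp,p@xp)))
P=[pl(r(a,b),hz0,z) for a,b in((343,178),(385,178),(386,217),(343,217))]
for i in range(4):
    d=P[(i+1)%4]-P[i];print("edge",np.linalg.norm(d),np.degrees(np.arctan2(d@yp,d@xp)))
E
```

```text
cover edges 67.23814787851678 0.1504237839331207 -22.849218889368963 0.17690735679118658 centre [ 0.5622 -0.2017  0.012 ]
head [ 0.551  -0.1951  0.0968] flange [ 0.5555 -0.1975  0.0784] axis [-0.2386  0.1003  0.9659]
seat from head [ 0.5555 -0.197   0.0784]
mark 0.02678753275819232 52.29571934886258
line 0.04134128228127167 -0.7834885187572381
edge 0.018058465873902918 142.5328886961369
edge 0.01763061953813478 49.48550473378681
edge 0.018307204404526958 -38.10532512393663
edge 0.01744206204483554 -131.36234221799953
```

send_rows --commands "0 0 0 0 -0.75;0 0.88 0.04 0.2 0;0 0.88 0.04 0.2 0;0 0.88 0.04 0.2 0;0 0.88 0.04 0.2 0;0 0.88 0.04 0.2 0;0 0.88 0.04 0.2 0;0 0.88 0.04 0.2 0;0 0 0 0.5 0;0 0 0 0.5 0;0 0 0 0.5 0;0 0 0 0.5 0;0 0 0 0.2 0;0 0 0 0 0;0 0 0 0 0;0 0 0 0 0"

```text
t: 9.43
tcp_pos: [0.5423, -0.2028, 0.2216]
tool_rot: [-0.256, 0.967, -0.0, 0.0]
force: [0.1, -0.3, -4.1]
finger_gap: 0.229
gripper_force: 30.9
```

Run:
```python
from h import *
s,r=st()
from station import cams
import cv2
t=cams.snapshot("top")["pixels"][:,:,::-1];c=cams.snapshot("scene")["pixels"][:,:,::-1];w=cams.snapshot("wrist")
cv2.imwrite("pics/w4.png",w["pixels"][:,:,::-1])
f=lambda im,x,y,w,h,k:cv2.resize(im[y:y+h,x:x+w],None,fx=k,fy=k,interpolation=cv2.INTER_CUBIC)
cv2.imwrite("pics/p4.png",np.hstack([f(c,200,140,80,120,5),f(w["pixels"][:,:,::-1],240,0,160,240,2.5)]))
tcp=s["tcp_pos"];tx=r.apply([1,0,0])
for th in(4,6,8,10):
    a=np.radians(th);kz=np.sin(a)*tx+np.cos(a)*np.array([0,0,1]);o=tcp+[0,0,.011]-.116*kz
    for nm,p in(("o",o),("socktop",o+.031*kz)):
        fo,cx,cy=K["scene"];q=R.from_quat(E["scene"][1]).inv().apply(p-E["scene"][0]);u=q[0]/q[2]*fo+cx;v=q[1]/q[2]*fo+cy
        print(th,nm,o.round(4),((u-200+.5)*5-.5).round(),((v-140+.5)*5-.5).round())
```

```text
t9.43 tcp [ 0.5423 -0.2028  0.2216] yaw 209.7 tilt [ 0.001 -0.    -1.   ] F [ 0.1 -0.3 -4.1] M [0.   0.04 0.  ] gap 19.6mm gf 30.9 q6 -2.64
4 o [ 0.5493 -0.1988  0.1168] 193.0 366.0
4 socktop [ 0.5493 -0.1988  0.1168] 183.0 323.0
6 o [ 0.5528 -0.1968  0.1172] 198.0 369.0
6 socktop [ 0.5528 -0.1968  0.1172] 187.0 325.0
8 o [ 0.5563 -0.1948  0.1177] 204.0 371.0
8 socktop [ 0.5563 -0.1948  0.1177] 191.0 327.0
10 o [ 0.5598 -0.1928  0.1183] 209.0 374.0
10 socktop [ 0.5598 -0.1928  0.1183] 195.0 329.0
```

View pics/p4.png

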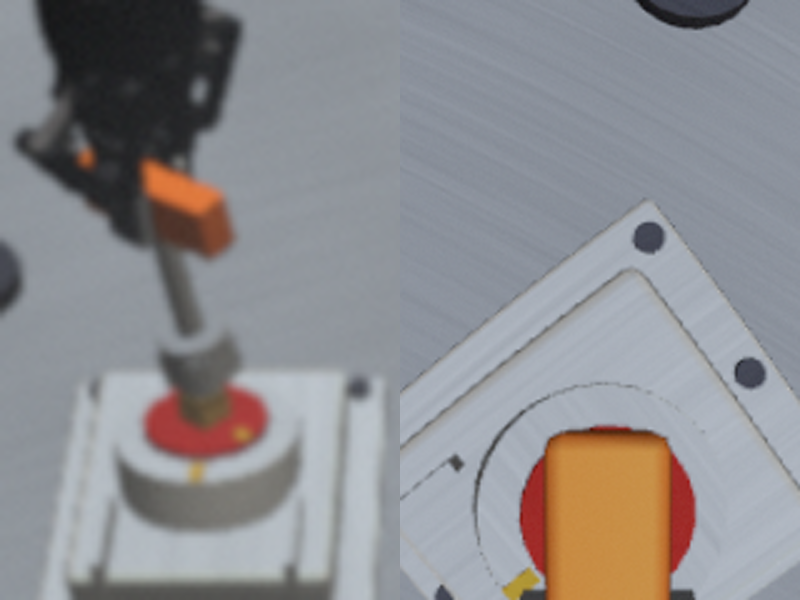

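Scene half: the socket underside at about (203,382) hovers right above the brass head (206,405), with a key tilt of about 8°. Small correction along tool x, then lower gently.

send_rows --commands "0 0.18 0.05 0.2 0;0 0 0 0.2 0;0 0 0 0.2 0;0 0 0 0.2 0;0 0 0 0.1 0;0 0 0 0.1 0;0 0 0 0 0;0 0 0 0 0"

```text
t: 10.25
tcp_pos: [0.5376, -0.2038, 0.2011]
tool_rot: [-0.256, 0.967, 0.0, -0.001]
force: [-0.7, -0.8, -3.6]
finger_gap: 0.23
gripper_force: 30.9
```

```bash
python3 -c "
from h import *
st()"
```

```text
t10.25 tcp [ 0.5376 -0.2038  0.2011] yaw 209.7 tilt [-0.001 -0.    -1.   ] F [-0.7 -0.8 -3.6] M [-0.15  0.38  0.03] gap 19.6mm gf 30.9 q6 -2.65
```

send_rows --commands "0 0 0 0.1 0;0 0 0 0.1 0;0 0 0 0.1 0;0 0 0 0 0;0 0 0 0 0"

```text
t: 10.67
tcp_pos: [0.5371, -0.2034, 0.1948]
tool_rot: [-0.256, 0.967, 0.001, -0.001]
force: [-1.8, -0.6, -2.8]
finger_gap: 0.23
gripper_force: 31.2
```

```bash
python3 -c "
from h import *
st()"
```

```text
t10.67 tcp [ 0.5371 -0.2034  0.1948] yaw 209.7 tilt [-0.002  0.001 -1.   ] F [-1.8 -0.6 -2.8] M [-0.22  0.96 -0.08] gap 19.7mm gf 31.2 q6 -2.65
```

The key is engaged: side force is small and the underside is about 7 mm below the head's top. I descend a bit more.

send_rows --commands "0 0 0.07 0.1 0;0 0 0.07 0.1 0;0 0 0.07 0.1 0;0 0 0 0 0;0 0 0 0 0"

```text
t: 11.08
tcp_pos: [0.5371, -0.2013, 0.1896]
tool_rot: [-0.256, 0.967, -0.002, 0.001]
force: [-1.0, -5.4, -3.4]
finger_gap: 0.23
gripper_force: 31.0
```

```bash
python3 -c "
from h import *
st()"
```

```text
t11.08 tcp [ 0.5371 -0.2013  0.1896] yaw 209.7 tilt [ 0.003 -0.003 -1.   ] F [-1.  -5.4 -3.4] M [-1.27  0.17 -0.16] gap 19.7mm gf 31.0 q6 -2.64
```

send_rows --commands "26 0 0 0 0;26 0 0 0 0;26 0 0 0 0;26 0 0.15 0.1 0;26 0 0.15 0.1 0;26 0 0.15 0.1 0;26 0 0.15 0.1 0;26 0 0.15 0.1 0;26 0 0 0 0;26 0 0 0 0"

```text
t: 11.92
tcp_pos: [0.5284, -0.1867, 0.1792]
tool_rot: [-0.256, 0.967, 0.0, -0.0]
force: [0.2, 0.9, -0.0]
finger_gap: 0.305
gripper_force: 0.4
```

```bash
cat > look.py <<'E'
from h import *
import sys,cv2
from station import cams
s,r=st();n=sys.argv[1]
c=cams.snapshot("scene")["pixels"][:,:,::-1];t=cams.snapshot("top")["pixels"][:,:,::-1];w=cams.snapshot("wrist")["pixels"][:,:,::-1]
f=lambda im,x,y,w,h,k:cv2.resize(im[y:y+h,x:x+w],None,fx=k,fy=k,interpolation=cv2.INTER_CUBIC)
cv2.imwrite(f"pics/{n}.png",np.hstack([f(c,200,140,80,120,5),f(w,240,100,160,240,2.5)]))
cv2.imwrite(f"pics/{n}_w.png",w)
o=np.array([.5555,-.1972,.0784]);kz=np.array([-.2386,.1003,.9659])
for nm,p in(("seat",o),("socktop",o+.031*kz),("shaft top",o+.1*kz),("handle top",o+.132*kz)):
    fo,cx,cy=K["scene"];q=R.from_quat(E["scene"][1]).inv().apply(p-E["scene"][0]);u=q[0]/q[2]*fo+cx;v=q[1]/q[2]*fo+cy
    print("expected",nm,((u-200+.5)*5-.5).round(),((v-140+.5)*5-.5).round())
E
python3 look.py p5
```

```text
t11.92 tcp [ 0.5284 -0.1867  0.1792] yaw 209.7 tilt [-0.  0. -1.] F [ 0.2  0.9 -0. ] M [0.05 0.07 0.04] gap 26.0mm gf 0.4 q6 -2.63
expected seat 207.0 421.0
expected socktop 202.0 372.0
expected shaft top 192.0 260.0
expected handle top 187.0 205.0
```

View pics/p5.png

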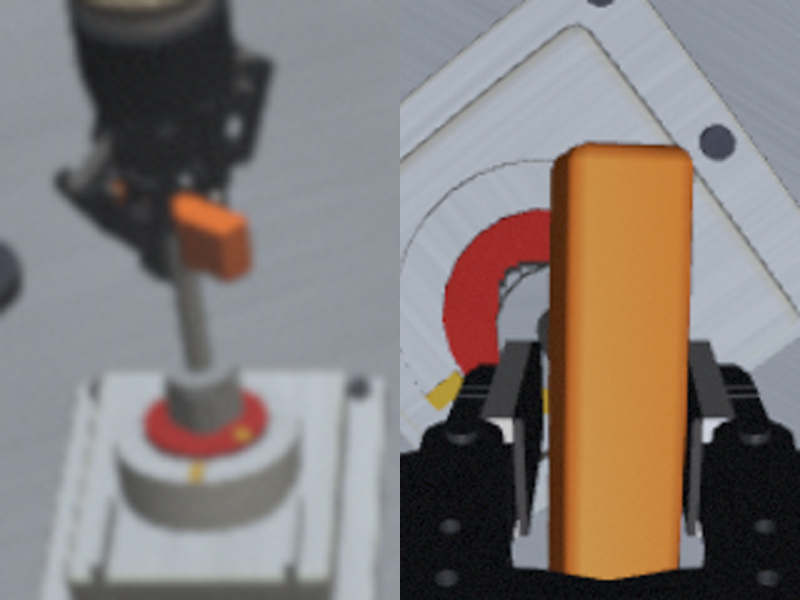

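The socket rests on the red flange, its rim at (203,377) where a seated key should be. The handle sits loosely between the pads at 26 mm. Hold a moment, then turn clockwise with the loose grip.

send_rows --commands "26 0 0.05 0 0;26 0 0 0 0;26 0 0 0 0;26 0 0 0 0;26 0 0 0 0.5;26 0 0 0 0.5;26 0 0 0 0.5;26 0 0 0 0.5;26 0 0 0 0.5;26 0 0 0 0.5;26 0 0 0 0.5;26 0 0 0 0.5;26 0 0 0 0.5;26 0 0 0 0.5;26 0 0 0 0;26 0 0 0 0"

```text
t: 13.4
tcp_pos: [0.5284, -0.1864, 0.1797]
tool_rot: [-0.085, 0.996, -0.0, 0.0]
force: [0.3, 0.4, 1.9]
finger_gap: 0.305
gripper_force: 3.7
```

```bash
python3 look.py p6
```

```text
t13.40 tcp [ 0.5284 -0.1864  0.1797] yaw 189.8 tilt [ 0.001 -0.001 -1.   ] F [0.3 0.4 1.9] M [-0.01 -0.16  0.15] gap 26.1mm gf 3.7 q6 -2.28
expected seat 207.0 421.0
expected socktop 202.0 372.0
expected shaft top 192.0 260.0
expected handle top 187.0 205.0
```

View pics/p6.png

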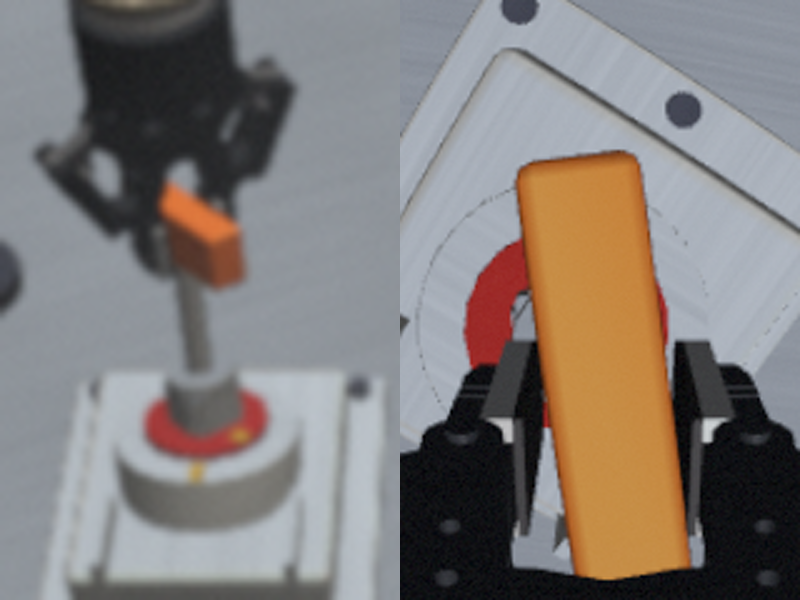

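The handle follows with about 8° of lag, the torque is 0.15 N m and the socket is still down at (203,377). Continue turning.

send_rows --commands "26 0 0 0 0.5;26 0 0 0 0.5;26 0 0 0 0.5;26 0 0 0 0.5;26 0 0 0 0.5;26 0 0 0 0.5;25 0 0 0 0.5;25 0 0 0 0.5;25 0 0 0 0.5;25 0 0 0 0.5;25 0 0 0 0.5;24 0 0 0 0.5;24 0 0 0 0.5;24 0 0 0 0.5;24 0 0 0 0.5;24 0 0 0 0.5;24 0 0 0 0;24 0 0 0 0"

```text
t: 15.05
tcp_pos: [0.5279, -0.1863, 0.1791]
tool_rot: [0.193, 0.981, -0.0, -0.0]
force: [0.9, -0.9, -0.9]
finger_gap: 0.282
gripper_force: 4.1
```

```bash
cat > ang.py <<'E'
from h import *
import cv2
from station import cams
s,r=st();np.set_printoptions(precision=4,suppress=True)
w=cams.snapshot("wrist");im=w["pixels"];c=cams.snapshot("scene")["pixels"];t=cams.snapshot("top")["pixels"]
cv2.imwrite("pics/aw.png",im[:,:,::-1]);cv2.imwrite("pics/ac.png",c[:,:,::-1])
h=cv2.cvtColor(im,cv2.COLOR_RGB2HSV);m=cv2.inRange(h,(8,120,120),(18,255,255))
ys=range(165,300,15)
L=[]
for y in ys:
    x=np.where(m[y,240:400])[0]+240
    if len(x)>20:L.append((y,x.min(),x.max()))
L=np.array(L);mid=(L[:,1]+L[:,2])/2
print("handle lean in image deg (+ = lag)",np.degrees(np.arctan(np.polyfit(L[:,0],mid,1)[0])))
seat=np.array([.5555,-.1972,.0784]);ex=np.array([np.cos(np.radians(-22.8)),np.sin(np.radians(-22.8)),0]);ez=np.array([0,0,1]);a=np.radians(15)
z=-np.sin(a)*ex+np.cos(a)*ez;xp=np.cos(a)*ex+np.sin(a)*ez;yp=np.cross(z,xp)
hc=cv2.cvtColor(c,cv2.COLOR_RGB2HSV)
y=cv2.inRange(hc,(17,100,90),(34,255,255));y[:215]=0;y[250:]=0;y[:,:215]=0;y[:,265:]=0
n,_,S,C=cv2.connectedComponentsWithStats(y)
for i in range(1,n):
    o,d=ray("scene",*C[i])
    for off in(0,-.006):
        p=o+d*np.dot(seat+off*z-o,z)/np.dot(d,z)-seat;print(S[i,4],C[i].round(1),"off",off,"r %.4f ang %.1f"%(np.hypot(p@xp,p@yp),np.degrees(np.arctan2(p@yp,p@xp))))
E
python3 ang.py
```

```text
t15.05 tcp [ 0.5279 -0.1863  0.1791] yaw 157.8 tilt [-0. -0. -1.] F [ 0.9 -0.9 -0.9] M [-0.12 -0.13  0.15] gap 24.1mm gf 4.1 q6 -1.72
handle lean in image deg (+ = lag) 8.219209248899087
1 [242. 228.] off 0 r 0.0208 ang 14.7
1 [242. 228.] off -0.006 r 0.0118 ang 18.5
3 [239. 234.] off 0 r 0.0479 ang 0.9
3 [239. 234.] off -0.006 r 0.0392 ang -1.1
```

send_rows --commands "24 0 0 0 0.5;24 0 0 0 0.5;24 0 0 0 0.5;24 0 0 0 0.5;24 0 0 0 0.5;24 0 0 0 0;24 0 0 0 0"

```text
t: 15.78
tcp_pos: [0.528, -0.1858, 0.1794]
tool_rot: [0.278, 0.961, 0.0, -0.0]
force: [0.8, 0.7, 1.6]
finger_gap: 0.281
gripper_force: 5.0
```

```bash
sed -i 's/(17,100,90),(34,255,255)/(13,90,80),(36,255,255)/' ang.py; python3 ang.py; python3 -c "
import cv2
h=cv2.cvtColor(cv2.imread('pics/ac.png'),cv2.COLOR_BGR2HSV)
print(h[222:238,234:248,0])"
```

```text
t15.78 tcp [ 0.528  -0.1858  0.1794] yaw 147.8 tilt [ 0.     0.001 -1.   ] F [0.8 0.7 1.6] M [ 0.23 -0.09  0.17] gap 24.0mm gf 5.0 q6 -1.55
handle lean in image deg (+ = lag) 8.094448482271998
4 [241.2 229. ] off 0 r 0.0251 ang 8.8
4 [241.2 229. ] off -0.006 r 0.0161 ang 8.3
6 [238.7 233.8] off 0 r 0.0471 ang -0.2
6 [238.7 233.8] off -0.006 r 0.0385 ang -2.6
[[  2   6  15  23  23  20  15  23  15  15  15  25   4   1]
 [  1   5  18  30   8  30  23  38  20  23  20  15   3   0]
 [  1   6  17  23  30  23  12  20  30  30  15   8   4   1]
 [  0   4   4   8   3   7   9   8  10   7   6   3   1   0]
 [  1   1   1   2   2   2   4   4   4   2   1   1   0   1]
 [  0   0   1   1   1   3   7  10   8   3   0   1   1   0]
 [  0   0   1   0   1   5  12  15  12   5   1   0   0   0]
 [  0   0   1   0   1   6  12  16  13   6   1   0   0   0]
 [179   0   0   1   1   4  10  13  10   3   0 179 178 176]
 [171 175 177   0   5   7   7   5   2 178 176 173 165 138]
 [113 120 165   7  14  16  14   9 174 150 120 109 111 103]
 [102 104 105  21  20  20  19  16 105 106 106 106 105 103]
 [102 105  99  23  21  21  20  30 102 101 103 104 105 101]
 [103 103  98  24  21  21  20  45 101 103 103 100  96  80]
 [ 90  90  50  22  22  21  21  30  90  60  45  30  30  25]
 [ 30  30  30  23  23  21  22  25  23  25  24  25  25  26]]
```

send_rows --commands "24 0 0 0 0.5;24 0 0 0 0.5;24 0 0 0 0.5;24 0 0 0 0.5;24 0 0 0 0;24 0 0 0 0"

```text
t: 16.43
tcp_pos: [0.5284, -0.186, 0.1795]
tool_rot: [0.344, 0.939, 0.0, 0.0]
force: [0.6, 2.0, 1.5]
finger_gap: 0.282
gripper_force: 7.8
```

```bash
python3 ang.py; python3 -c "
import cv2
h=cv2.cvtColor(cv2.imread('pics/ac.png'),cv2.COLOR_BGR2HSV)
print(h[226:234,234:248,0])"
```

```text
t16.43 tcp [ 0.5284 -0.186   0.1795] yaw 139.8 tilt [ 0.001  0.    -1.   ] F [0.6 2.  1.5] M [ 0.48 -0.5   0.14] gap 24.1mm gf 7.8 q6 -1.41
handle lean in image deg (+ = lag) 7.500797995786827
5 [239.4 228.8] off 0 r 0.0238 ang -2.8
5 [239.4 228.8] off -0.006 r 0.0151 ang -10.5
6 [238.7 233.8] off 0 r 0.0471 ang -0.2
6 [238.7 233.8] off -0.006 r 0.0385 ang -2.6
[[  1   1   2   2   4   5   5   4   3   2   2   1   0   0]
 [  0   0   0   2   6  10  10   5   2   0   0   0   0   0]
 [  0   1   1   3  10  15  14   8   2   1   0   0   0   0]
 [  1   0   1   5  12  17  16   9   2   1   0   0   0 179]
 [179   0   0   3  10  14  12   5   1   0 179 179 179 177]
 [174 176 179   1   6   9   7   3 179 178 176 173 169 145]
 [109 130 169   9  15  15  13   7 175 150 132 116 107 108]
 [104 106 100  22  20  20  19  18 100 105 105 104 107 102]]
```

The mark is at -2.8° and the line at -2.6° in the same measure, so they line up. I spin the tool back to the handle's yaw (slack only), grip, and lift along the leaning axis.

send_rows --commands "25 0 0 0 -0.6;25 0 0 0 -0.6;25 0 0 0 -0.65;25 0 0 0 0;18 0 0 0 0;10 0 0 0 0;0 0 0 0 0;0 0 0 0 0;0 0 0 0 0;0 0 0 0 0" --grip_force 30

```text
t: 17.42
tcp_pos: [0.5283, -0.1858, 0.1793]
tool_rot: [0.283, 0.959, 0.0, 0.0]
force: [2.2, 4.3, -0.6]
finger_gap: 0.238
gripper_force: 30.0
```

```bash
python3 ang.py
```

```text
t17.42 tcp [ 0.5283 -0.1858  0.1793] yaw 147.1 tilt [ 0.  0. -1.] F [ 2.2  4.3 -0.6] M [ 0.9  -0.74  0.23] gap 20.3mm gf 30.0 q6 -1.54
handle lean in image deg (+ = lag) 2.640101956403905
5 [239.4 228.8] off 0 r 0.0238 ang -2.8
5 [239.4 228.8] off -0.006 r 0.0151 ang -10.5
6 [238.7 233.8] off 0 r 0.0471 ang -0.2
6 [238.7 233.8] off -0.006 r 0.0385 ang -2.6
```

send_rows --commands "0 0.07 -0.01 -0.24 0;0 0.07 -0.01 -0.24 0;0 0.13 -0.02 -0.48 0;0 0.13 -0.02 -0.48 0;0 0.13 -0.02 -0.48 0;0 0 0 -0.8 0;0 0 0 -1 0;0 0 0 -1 0;0 0 0 -1 0;0 0 0 0 0;0 0 0 0 0"

```text
t: 18.48
tcp_pos: [0.5179, -0.1824, 0.2947]
tool_rot: [0.283, 0.959, -0.001, 0.001]
force: [-0.2, 0.6, -3.5]
finger_gap: 0.232
gripper_force: 30.1
```

```bash
python3 - <<'E'
from h import *
import cv2
from station import cams
s,r=st()
c=cams.snapshot("scene")["pixels"][:,:,::-1];t=cams.snapshot("top")["pixels"][:,:,::-1]
np.save("c7.npy",c);cv2.imwrite("pics/c7.png",c);cv2.imwrite("pics/t7.png",t)
im=c[:,:,::-1].copy();hc=cv2.cvtColor(im,cv2.COLOR_RGB2HSV);o=cv2.inRange(hc,(6,150,120),(14,255,255));o[:,320:]=0
ys,xs=np.where(o);print("orange",len(ys),xs.mean(),ys.mean(),xs.min(),xs.max(),ys.min(),ys.max())
tcp=s["tcp_pos"];tx=r.apply([1,0,0])
for th in(10,15):
    a=np.radians(th);kz=np.sin(a)*tx+np.cos(a)*np.array([0,0,1]);g=tcp+[0,0,.011]
    for nm,p in(("o",g-.116*kz),("grip",g)):
        fo,cx,cy=K["scene"];q=R.from_quat(E["scene"][1]).inv().apply(p-E["scene"][0]);print(th,nm,p.round(4),(q[0]/q[2]*fo+cx).round(1),(q[1]/q[2]*fo+cy).round(1))
E
python3 ang.py | grep off
```

```text
t18.48 tcp [ 0.5179 -0.1824  0.2947] yaw 147.1 tilt [ 0.001 -0.002 -1.   ] F [-0.2  0.6 -3.5] M [-0.01  0.01  0.04] gap 19.8mm gf 30.1 q6 -1.54
orange 110 229.3 151.4181818181818 223 241 139 229
10 o [ 0.5348 -0.1934  0.1915] 235.3 188.4
10 grip [ 0.5179 -0.1824  0.3057] 232.3 148.6
15 o [ 0.5431 -0.1987  0.1937] 234.1 190.4
15 grip [ 0.5179 -0.1824  0.3057] 232.3 148.6
48 [240.4 220.4] off 0 r 0.0175 ang -168.1
48 [240.4 220.4] off -0.006 r 0.0269 ang -168.8
5 [239.4 228.8] off 0 r 0.0238 ang -2.8
5 [239.4 228.8] off -0.006 r 0.0151 ang -10.5
5 [238.8 233.6] off 0 r 0.0460 ang 0.0
5 [238.8 233.6] off -0.006 r 0.0374 ang -2.3
```

The mark stays at -2.8°, and the key hangs free (about 3.5 N) with its 15° tilt. Back over the pocket, yaw 180.

send_rows --commands "0 0 0 0 -0.91;0 0 0 0 -0.91;0 0 0 0 -0.91;0 0 0 0 -0.91;0 0 0 0 -0.91;0 0 0 0 -0.91;0 0 0 0 -0.91;0 0 0 0 -0.91;0 0 0 0 -0.91;0 0 0 0 0;0 0 0 0 0"

```text
t: 19.65
tcp_pos: [0.5179, -0.1816, 0.2928]
tool_rot: [0.002, 1.0, 0.0, -0.001]
force: [-0.9, -0.3, -3.4]
finger_gap: 0.229
gripper_force: 30.0
```

send_rows --commands "0 0.13 0.92 0 0;0 0.13 0.92 0 0;0 0.13 0.92 0 0;0 0.13 0.92 0 0;0 0.13 0.92 0 0;0 0.13 0.92 0 0;0 0.13 0.92 0 0;0 0.13 0.92 0 0;0 0.13 0.92 0 0;0 0.13 0.92 0 0;0 0.13 0.92 0 0;0 0.13 0.92 0 0;0 0.13 0.92 0 0;0 0.13 0.92 0 0;0 0.13 0.92 0 0;0 0.13 0.92 0 0;0 0.13 0.92 0 0;0 0.13 0.92 0 0;0 0 0 0 0;0 0 0 0 0"

```text
t: 21.32
tcp_pos: [0.4719, 0.1502, 0.2935]
tool_rot: [0.001, 1.0, -0.0, -0.0]
force: [1.0, 0.2, -3.6]
finger_gap: 0.233
gripper_force: 30.5
```

Run:
```python
from h import *
go(.472,.150,.21)
import cv2
from station import cams
t=cams.snapshot("top")["pixels"]
f=t[160:235,340:440];cv2.imwrite("pics/t8.png",cv2.resize(f,None,fx=4,fy=4,interpolation=cv2.INTER_CUBIC)[:,:,::-1])
h=cv2.cvtColor(f,cv2.COLOR_RGB2HSV);y=cv2.inRange(h,(13,90,80),(36,255,255));n,_,S,C=cv2.connectedComponentsWithStats(y)
seat=np.array([.5555,-.1972,.0784]);a=np.radians(15);b=np.radians(-22.8);ex=np.array([np.cos(b),np.sin(b),0]);ez=np.array([0,0,1])
z=-np.sin(a)*ex+np.cos(a)*ez;xp=np.cos(a)*ex+np.sin(a)*ez;yp=np.cross(z,xp)
for i in range(1,n):
    o,d=ray("top",C[i][0]+340,C[i][1]+160)
    for off in(0,-.006):
        p=o+d*np.dot(seat+off*z-o,z)/np.dot(d,z)-seat;print(S[i,4],C[i].round(1),off,"r %.4f ang %.1f"%(np.hypot(p@xp,p@yp),np.degrees(np.arctan2(p@yp,p@xp))))
```

```text
t21.32 tcp [0.4719 0.1502 0.2935] yaw 179.9 tilt [-0.    -0.001 -1.   ] F [ 1.   0.2 -3.6] M [-0.    0.04 -0.02] gap 19.9mm gf 30.5 q6 -1.49
tool shift in rows(20mm) [-0.01 -0.01  4.17]
8 [58.  30.5] 0 r 0.0400 ang 0.8
8 [58.  30.5] -0.006 r 0.0403 ang 0.1
11 [55.9 35.4] 0 r 0.0264 ang -1.1
11 [55.9 35.4] -0.006 r 0.0266 ang -2.1
53 [51.1 45. ] 0 r 0.0018 ang -146.8
53 [51.1 45. ] -0.006 r 0.0021 ang -134.8
```

Marks are aligned within about 2° in the top view. Lower the key into the pocket.

send_rows --commands "0 0 0 1 0;0 0 0 1 0;0 0 0 1 0;0 0 0 1 0;0 0 0 1 0;0 0 0 1 0;0 0 0 0.6 0;0 0 0 0.3 0;0 0 0 0 0;0 0 0 0 0"

```text
t: 22.2
tcp_pos: [0.4729, 0.149, 0.1559]
tool_rot: [0.002, 1.0, -0.0, 0.0]
force: [-0.4, -0.4, -3.6]
finger_gap: 0.232
gripper_force: 30.5
```

Run:
```python
from h import *
import cv2
from station import cams
st()
f=lambda im,x,y,w,h,k:cv2.resize(im[y:y+h,x:x+w],None,fx=k,fy=k,interpolation=cv2.INTER_CUBIC)
a=f(cams.snapshot("scene")["pixels"],315,115,100,150,4);b=f(cams.snapshot("wrist")["pixels"],220,80,200,300,2)
cv2.imwrite("pics/p9.png",np.hstack([a,b])[:,:,::-1])
```

```text
t22.20 tcp [0.4729 0.149  0.1559] yaw 179.8 tilt [ 0. -0. -1.] F [-0.4 -0.4 -3.6] M [ 0.01  0.02 -0.03] gap 19.8mm gf 30.5 q6 -1.49
```

View pics/p9.png

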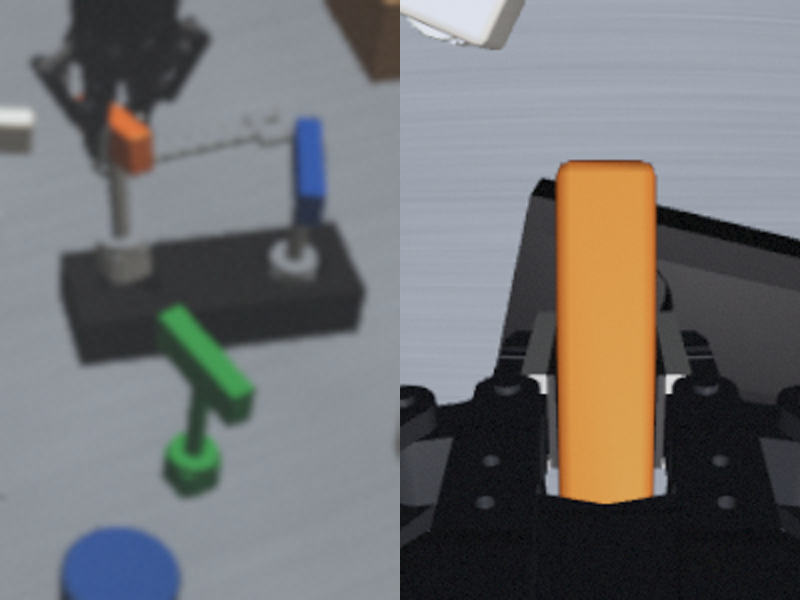

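Scene half: the socket's underside at (128,276) is right above the pocket, at the same pixel as the original resting socket. Continue down into it, watching the force.

send_rows --commands "0 0 0.03 0.2 0;0 0 0 0.2 0;0 0 0 0.2 0;0 0 0 0.2 0;0 0 0 0.2 0;0 0 0 0.1 0;0 0 0 0 0;0 0 0 0 0" --grip_force 25

```text
t: 22.97
tcp_pos: [0.4738, 0.1504, 0.1337]
tool_rot: [0.001, 1.0, 0.0, 0.002]
force: [3.4, 2.2, -5.7]
finger_gap: 0.228
gripper_force: 30.4
```

```bash
python3 -c "
from h import *
st()"
```

```text
t22.97 tcp [0.4738 0.1504 0.1337] yaw 179.8 tilt [ 0.003  0.001 -1.   ] F [ 3.4  2.2 -5.7] M [ 0.46 -1.    0.05] gap 19.5mm gf 30.4 q6 -1.49
```

send_rows --commands "0 -0.2 0 0 0;0 -0.2 0 0 0;0 -0.2 0 0 0;0 -0.2 0 0 0;0 -0.2 0 0 0;0 -0.2 0 0 0;0 -0.2 0 0 0;0 -0.2 0 0 0;0 0 0 0 0;0 0 0 0 0"

```text
t: 23.8
tcp_pos: [0.5051, 0.1503, 0.1337]
tool_rot: [0.001, 1.0, 0.0, 0.001]
force: [-2.2, 3.2, -2.9]
finger_gap: 0.228
gripper_force: 30.5
```

```bash
cat > up.py <<'E'
from h import *
import cv2
from station import cams
s,r=st()
im=cams.snapshot("wrist")["pixels"];cv2.imwrite("pics/uw.png",im[:,:,::-1])
c=cams.snapshot("scene")["pixels"];t=cams.snapshot("top")["pixels"]
for n,i,(x0,x1,y0,y1) in(("scene",c,(320,400,100,200)),("top",t,(225,300,170,240))):
    m=cv2.inRange(cv2.cvtColor(i[y0:y1,x0:x1],cv2.COLOR_RGB2HSV),(5,130,90),(16,255,255));ys,xs=np.where(m)
    if len(ys):
        k,_,S,C=cv2.connectedComponentsWithStats(m);j=1+S[1:,4].argmax()
        print(n,len(ys),C[j]+[x0,y0],S[j,:4]+[x0,y0,0,0],cv2.minAreaRect(np.argwhere(m)[:,::-1].astype(np.float32)))
E
python3 up.py
python3 - <<'E'
from h import *
import cv2
# baseline at start
for n,(x0,x1,y0,y1) in(("scene",(320,400,100,200)),("top",(225,300,170,240))):
    i=cv2.imread(f"pics/{n}0.png")
    m=cv2.inRange(cv2.cvtColor(i[y0:y1,x0:x1],cv2.COLOR_BGR2HSV),(5,130,90),(16,255,255));k,_,S,C=cv2.connectedComponentsWithStats(m);j=1+S[1:,4].argmax();print("start",n,C[j]+[x0,y0],S[j,:4]+[x0,y0,0,0])
E
```

```text
t23.80 tcp [0.5051 0.1503 0.1337] yaw 179.8 tilt [ 0.002  0.    -1.   ] F [-2.2  3.2 -2.9] M [0.85 0.59 0.05] gap 19.5mm gf 30.5 q6 -1.49
scene 103 [351.85294118 161.09803922] [347 153  11  18] ((29.822948455810547, 57.75246047973633), (25.224533081054688, 7.49043083190918), 58.24052429199219)
start scene [349.4137931  159.54482759] [341 150  18  20]
start top [250.47811448 208.14814815] [245 190  12  37]
```

send_rows --commands "0 0 0.06 0.1 0;0 0 0.06 0.1 0;0 0 0 0.1 0;0 0 0 0.1 0;0 0 0 0 0;0 0 0 0 0"

```text
t: 24.45
tcp_pos: [0.5049, 0.1522, 0.1257]
tool_rot: [0.001, 1.0, -0.0, 0.001]
force: [-0.5, 0.7, -3.4]
finger_gap: 0.229
gripper_force: 30.2
```

```bash
python3 up.py
```

```text
t24.45 tcp [0.5049 0.1522 0.1257] yaw 179.9 tilt [ 0.001 -0.    -1.   ] F [-0.5  0.7 -3.4] M [-0.05 -0.01 -0.04] gap 19.6mm gf 30.2 q6 -1.49
scene 99 [352.26262626 162.81818182] [347 155  11  18] ((32.44382095336914, 62.91011428833008), (18.125965118408203, 6.995986461639404), 57.9946174621582)
top 1 [252. 227.] [252 227   1   1] ((27.0, 57.0), (0.0, 0.0), 0.0)
```

send_rows --commands "0 0 0 0.1 0;0 0 0 0.1 0;0 0 0 0 0;0 0 0 0 0"

```text
t: 24.93
tcp_pos: [0.5076, 0.1527, 0.1247]
tool_rot: [0.001, 1.0, 0.0, 0.004]
force: [0.3, -0.1, 12.0]
finger_gap: 0.232
gripper_force: 33.0
```

```bash
python3 -c "
from h import *
st()"
```

```text
t24.93 tcp [0.5076 0.1527 0.1247] yaw 179.9 tilt [ 0.008  0.001 -1.   ] F [ 0.3 -0.1 12. ] M [0.05 0.27 0.01] gap 19.8mm gf 33.0 q6 -1.49
```

On the floor (+12 N). Open gently, then fully, then retreat up.

send_rows --commands "0 0 0 -0.05 0;21 0 0 0 0;23 0 0 0 0;26 0 0 0 0;26 0 0 0 0;26 0 0 0 0;40 0 0 0 0;60 0 0 0 0;85 0 0 0 0;85 0 0 0 0;85 0 0 0 0;85 0 0 0 0;85 0 0 -0.4 0;85 0 0 -0.8 0;85 0 0 -1 0;85 0 0 -1 0;85 0 0 -1 0;85 0 0 -1 0;85 0 0 0 0;85 0 0 0 0"

```text
t: 26.6
tcp_pos: [0.5049, 0.1526, 0.2282]
tool_rot: [0.001, 1.0, 0.0, 0.002]
force: [0.5, 0.0, 1.1]
finger_gap: 0.996
gripper_force: 0.0
```

send_rows --commands "85 0.5 0.5 -0.8 0;85 0.6 0.9 -0.8 0;85 0.6 0.9 0 0;85 0.6 0.9 0 0;85 0.6 0.9 0 0;85 0.6 0.9 0 0;85 0.6 0.9 0 0;85 0.6 0.9 0 0;85 0 0 0 0;85 0 0 0 0;85 0 0 0 0"

```text
t: 27.52
tcp_pos: [0.4104, 0.2883, 0.258]
tool_rot: [0.001, 1.0, -0.001, -0.001]
force: [0.0, -0.1, -1.0]
finger_gap: 0.99
gripper_force: 0.0
```

```bash
python3 up.py
python3 - <<'E'
from h import *
import cv2
i=cv2.imread("pics/top0.png")
from station import cams
t=cams.snapshot("top")["pixels"]
for n,h in(("start",cv2.cvtColor(i,cv2.COLOR_BGR2HSV)),("now",cv2.cvtColor(t,cv2.COLOR_RGB2HSV))):
    m=cv2.inRange(h,(5,130,90),(16,255,255));m[:170]=0;m[240:]=0;m[:,:225]=0;m[:,300:]=0
    r=cv2.minAreaRect(np.argwhere(m)[:,::-1].astype(np.float32));print(n,r,atz("top",*r[0],.152))
# difference of other things
d=cv2.absdiff(i[:,:,::-1].copy(),t).max(2);d=cv2.inRange(d,40,255);k,_,S,C=cv2.connectedComponentsWithStats(d)
for j in range(1,k):
    if S[j,4]>15:print("changed",C[j].round(),S[j,4])
E
```

```text
t27.52 tcp [0.4104 0.2883 0.258 ] yaw 179.9 tilt [-0.001 -0.001 -1.   ] F [ 0.  -0.1 -1. ] M [ 0.02  0.03 -0.02] gap 84.5mm gf 0.0 q6 -1.18
scene 146 [349.7260274  160.44520548] [341 151  18  20] ((29.654573440551758, 60.37854766845703), (24.207368850708008, 6.178215503692627), 51.8427734375)
top 287 [251.34494774 206.64808362] [245 189  13  36] ((26.20000457763672, 36.400001525878906), (8.6824312210083, 35.72200393676758), 7.125016689300537)
start ((250.38462829589844, 207.923095703125), (8.434361457824707, 36.46621322631836), 7.125016689300537) [0.5010233  0.15164462 0.152     ]
now ((251.19232177734375, 206.4615478515625), (8.6824312210083, 35.84603500366211), 7.125016689300537) [0.50473401 0.15015432 0.152     ]
changed [118. 173.] 33
changed [ 77. 295.] 22140
changed [110. 179.] 27
changed [ 89. 183.] 31
changed [ 98. 182.] 17
changed [106. 199.] 25
changed [ 17. 318.] 614
```

The key stands upright within 4 mm of where it started, and nothing else moved. Handing in.

```bash
python3 -c "
from station import sign_off
print(sign_off())"
```

```text
the job is handed in; nothing more can be done
None
```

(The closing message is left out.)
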